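# Refit the pump stopper of the oil flask

## Task

The pump stopper of the finishing-oil flask has been left on its side on the workbench. Stand it up on its small rubber end on a clear bit of the bench and let go of it, then take it afresh from above and set it gently and fully home in the flask's open neck. Let go, press its plunger all the way down to its stop and let it spring back, leaving the flask standing and the other things on the bench where they are.

Things in the scene. Friction and masses are not known exactly. Their poses are not given: they have to be found in the camera images.
- pump: Loose pump stopper, 0.13 kg. Origin: centre of its small end; z along its axis to the plunger. z 0-30 mm black rubber taper, 31 to 37 mm diameter; z 30-60 grey block 44 x 44 mm (sides face its x, y), its underside the shoulder that rests on the neck's rim; z 60-80 steel plunger. Steel spout 8 mm thick on the block's -x side at z 50, to 44 mm from the axis. Starts lying, axis 22 mm up, spout up.
- pump_shoulder (a point): Point on the pump stopper's axis at the underside of the grey block, 30 mm above its small end. Axes as the pump's.
- plunger_top (a point): Centre of the top face of the plunger's steel head (28 mm diameter, 8 mm thick), 80 mm from the stopper's small end when not pressed; a 10 mm thick rod 12 mm long carries it above the block. Axes as the pump's.
- plunger (a joint): Travel of the spring plunger in m: 0 up, 0.008 pressed to its stop. The spring resists with 2 N at first, 5 N at the stop.
- flask: Amber glass flask, open, loose, 0.7 kg, 120 mm high: body 90 mm diameter up to 62 mm, cone to a straight neck 48 mm outside and 40 mm inside diameter from 85 mm to the rim at 120 mm. It is hollow to its floor. Origin at the centre of its underside, z up.
- flask_mouth (a point): Centre of the flask's mouth, in the plane of the rim, 120 mm above its underside; z points up out of the neck.
- jar: Bystander: closed glass jar with a steel lid, 76 mm diameter, 95 mm high. Origin at the centre of its underside.
- mug: Bystander: white ceramic mug, 80 mm diameter, 90 mm high, handle on its +y side to about 75 mm from its axis. Origin at the centre of its underside.
- sander: Bystander: cork-topped sanding block 130 x 62 x 37 mm, lying. Origin at the centre of its underside.
- driver: Bystander: screwdriver lying on the bench, along its x axis. Origin under its middle.
Mind the look-alikes: they are no part of the job. Of the things like the flask, leave any that is red or yellow; of the rest the smaller one is meant.

How it is judged:
On the way, in this order (a step that is already met when the one before it is completed fails the run):
1. the pump stopper stands upright on its small end on the bench, let go (angle between pump's own z axis and vertical below 0.12 rad and height (world z) of pump below 0.01 m and height (world z) of plunger_top above 0.06 m and horizontal distance between pump and flask above 0.06 m and contact force between pump and the arm below 0.3 N and contact force between pump and the fingers below 0.3 N and linear speed of pump below 0.03 m/s), for 0.2 s.
2. the pump stopper sits fully home in the flask's neck, let go (horizontal distance between pump_shoulder and flask_mouth below 0.005 m and z of pump_shoulder in the frame of flask_mouth below 0.003 m and angle between the z axis of pump and the z axis of flask, either way round below 0.08 rad and angle between pump's own z axis and vertical below 0.2 rad and value of joint plunger below 0.005 m and contact force between pump and the fingers below 0.3 N), for 0.2 s.
3. the plunger is pressed down to its stop (value of joint plunger above 0.007 m), for 0.05 s.
At the end, for the whole second after the job is handed in: The pump stopper sits in the flask's neck: shoulder within 3 mm of the rim, within 5 mm of its centre and aligned within 0.08 rad; the flask stands upright on the bench (within 0.05 rad), the plunger has sprung back to within 2 mm of the top, and all is at rest (horizontal distance between pump_shoulder and flask_mouth below 0.005 m and z of pump_shoulder in the frame of flask_mouth below 0.003 m and angle between the z axis of pump and the z axis of flask, either way round below 0.08 rad and angle between flask's own z axis and vertical below 0.05 rad and angle between pump's own z axis and vertical below 0.2 rad and height (world z) of flask below 0.01 m and value of joint plunger below 0.002 m and linear speed of each of pump, flask below 0.02 m/s); the robot touches nothing.
It fails at once if the flask is knocked or pushed: tipped by more than 0.3 rad or shifted by more than 50 mm (angle between flask's own z axis and vertical above 0.3 rad or distance of flask from where it was at the start of the episode above 0.05 m).
It fails at once if the stopper is rammed into the flask (more than 60 N between them) (contact force between pump and flask above 60 N).
It fails at once if the stopper is dropped into the neck (falling free at over 0.4 m/s, as from about 10 mm or more) (contact force between pump and the fingers below 0.3 N and horizontal distance between pump_shoulder and flask_mouth below 0.03 m and linear speed of pump above 0.4 m/s).
It fails at once if a bystander is shifted by more than 30 mm (distance of any of jar, mug, sander, driver from where it was at the start of the episode above 0.03 m).
It also fails if it takes over 69 s, if anything falls off the work surface, if the arm or the gripper's body presses on something with over 40 N, if the wrist force passes 120 N, or if a joint passes its speed limit or range.

## Robot

A 6-joint arm with a two-finger parallel gripper is mounted at the origin on the work surface. World frame = base frame: x ahead of the robot, y to its left, z up, the work surface at z = 0. Lengths are in m, angles in rad, forces in N, time in s.
With the tool pointing down it reaches from about 0.25 to 0.775 m from the base axis. Payload 4 kg.
Tool frame: the origin (TCP) lies midway between the tips of the shut fingers; the grasp point (between the pads) lies 19 mm behind it (grip_point_offset is the distance from the TCP to the grasp point, in m); z points along the fingers, y is the line along which they close (so a half turn about z gives the same grasp; the last joint's range is limited). The gripper opens to 94 mm and grips with 3 to 60 N. Pads are 16 mm wide; open, the fingers measure 119 mm over their backs; the gripper's body (75 mm by 177 mm) begins 78 mm behind the grasp point.
Start: joints at [1.025, 0.087, 1.371, -0, 1.684, -0.103], TCP at [0.236, 0.497, 0.206] pointing down, gripper open.
Joint ranges: [-3.1, 3.1], [-0.76, 2.03], [0.27, 2.55], [-1.08, 4.22], [0.17, 2.65], [-2.57, 2.57]. Speed limits (rad/s): [2.79, 2.79, 3.14, 3.14, 3.14, 3.14].

## Interface

Orientations are given as [roll, pitch, yaw] about the fixed x, y, z axes, in that order (R = Rz(yaw) Ry(pitch) Rx(roll)).
In Python, from bench import * gives the robot as it stands.
- The arm moves only by the tool carry_out, never from a script. Its argument "commands" is a list of rows, each a list of 6 numbers: the shift along the tool's x, y, z in m, then the turn, a rotation vector about the tool's x, y, z in rad. In form: [[tx, ty, tz, rx, ry, rz], ...]. A call has exactly 5 rows; each row is the pose to reach, as a shift and turn from the pose commanded when the call began, along the tool's axes at that moment; what a row does not reach only later rows make up. A row lasts 1/10 s, in which the tool goes at most 50 mm and 8.59 degrees, less where a joint would pass 70% of its speed; a pose out of reach is approached as far as the arm can. A call with a gripper value outside its range is refused whole. "jaw" is the opening, from 0 (shut) to 1 (fully open), set as the call begins (left out, the last holds). The fingers move at their own pace and stop on an object; the grip force is fixed at half the most. Time passes only in rows, so rows that repeat a pose let the fingers close, or fill a call up. It gives the time, the measured TCP pose, the force, the opening and the grip force at its end, in the units of the state.
- get_obs(): the state, without advancing time (a new reading comes with each control period).
- snapshot(name): name is "side" or "top"; returns a dict with "img" (420x560x3 uint8, red, green, blue), "range_z" (420x560 float32, m along the optical axis (not along the pixel's ray), 0 where there is no reading), "fx", "fy", "cx", "cy" (pixels), "distortion" ([k1, k2, p1, p2, k3] as OpenCV has them; the pictures are not rectified), "R" (3x3) and "t" (3): a world point X has camera coordinates R X + t. Camera axes: x right, y down, z forward; pixel columns grow to the right and rows downward; lengths in m; the calibration is good to about 2 mm. A picture is of the moment at which its call begins.
- close_job(): hands the job in; it is judged then, once.
The state is a dict: "time": time; "joint_positions": joint angles; "qvel": joint speeds; "joint_torque": joint torques, N m; "tool_pos": TCP position; "ee_rot": TCP orientation; "wrist_force": force on the tool from outside, world axes, zero at the start; "wrist_torque": the same for the moment, N m; "width": finger opening in m; "finger_force": force on a finger pad.
Only numpy, scipy, OpenCV 4.12 (cv2) and the standard library are available. Lean on these libraries where they do the work, as an engineer would, in place of code of your own. Each camera call takes 0.05 s, during which the arm holds its last target. There are 200 camera calls.

## Working session

There is one attempt and no reset: what is moved stays moved. The work goes in short steps, Python scripts to look and compute and a tool call to move; the robot and the scene stay as the last step left them, time stands still between calls to the robot, and variables do not carry over. Pictures are saved under pics/ and viewed, at most 11 in all, crops included, and the job is handed in when it is done.

Besides the shell and the picture viewer there is one more tool, called after ">>>" as name([rows], argument=value, ...), one row to a line, values as JSON. carry_out: Moves the arm, as the interface text tells. Its arguments: {"type":"object","properties":{"commands":{"type":"array","items":{"type":"array","items":{"type":"number"}}},"jaw":{"type":"number"}},"required":["commands"]}

```bash
mkdir -p pics; ls
python3 - <<'E'
from bench import *
import cv2,pickle
o=get_obs();print({k:np.round(v,3).tolist() if hasattr(v,'__len__') else v for k,v in o.items()} if 0 else o)
for n in("top","side"):
    s=snapshot(n);pickle.dump(s,open(n+".pkl","wb"));cv2.imwrite(f"pics/{n}0.png",s["img"][:,:,::-1]);print(n,s["fx"],s["distortion"],s["R"],s["t"])
E
```

```text
pics
{'time': 0.0, 'joint_positions': array([ 1.02491474e+00,  8.79370229e-02,  1.37220934e+00, -3.33686917e-05,
        1.68360399e+00, -1.03096615e-01]), 'qvel': array([ 5.04157751e-04, -7.91251254e-04,  1.62431559e-03, -6.90634638e-05,
        5.83336482e-04,  2.63090444e-04]), 'joint_torque': array([-2.72306686e-03, -3.40197015e+01, -3.02417600e+01,  7.12662097e-02,
        3.33180896e-02, -1.31437546e-04]), 'tool_pos': array([0.23538349, 0.49648997, 0.20433679]), 'ee_rot': array([-3.13944300e+00, -1.89068758e-04,  2.69880376e+00]), 'wrist_force': array([ 1.34648093, -0.06237317,  0.41931427]), 'wrist_torque': array([ 0.04730333, -0.03089685, -0.00220329]), 'finger_force': 0.0, 'width': 0.09412208708047753}
top 400.4335751473778 [0.0073956 0.        0.        0.        0.       ] [[-0.01056327 -0.99994244 -0.00188131]
 [-0.99880775  0.01064092 -0.047643  ]
 [ 0.04766028  0.0013758  -0.99886266]] [0.01890231 0.54814028 1.18026136]
side 462.67850438702317 [-0.14651835  0.          0.          0.          0.        ] [[ 0.9009892  -0.43346666  0.01803085]
 [-0.30201993 -0.65652041 -0.6912054 ]
 [ 0.31145212  0.61732293 -0.72243337]] [-0.49128735  0.23546809  1.03617567]
```

View pics/top0.png

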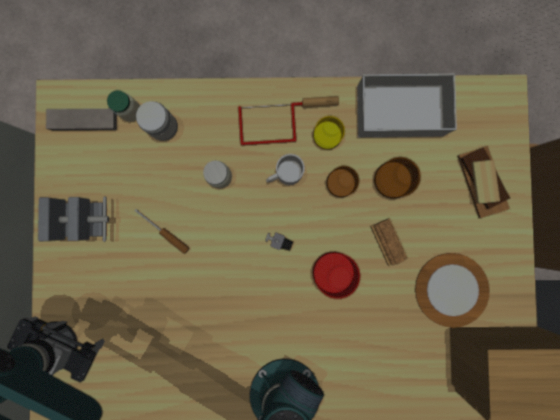

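View pics/side0.png

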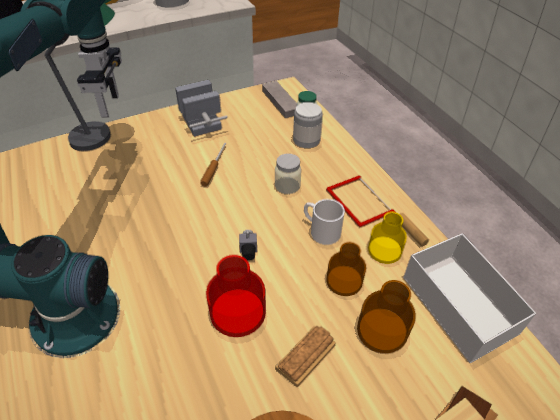

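The top view shows the pump at about (280,241), with its rubber end to the right. The target is the small amber flask at (342,182); the larger amber one is at (397,178). Next I'll enlarge the crops and measure.

```bash
cat > h.py <<'E'
from bench import *
import numpy as np,cv2,pickle
def K(s): return np.array([[s["fx"],0,s["cx"]],[0,s["fy"],s["cy"]],[0,0,1.]])
def rays(s,uv):
    n=cv2.undistortPoints(np.float64(uv).reshape(-1,1,2),K(s),np.float64(s["distortion"]))[:,0]
    return np.c_[n,np.ones(len(n))]
def cloud(s,box):
    u0,v0,u1,v1=box;U,V=np.meshgrid(range(u0,u1),range(v0,v1));uv=np.c_[U.ravel(),V.ravel()]
    d=s["range_z"][v0:v1,u0:u1].ravel();k=d>0
    return (rays(s,uv[k])*d[k,None]-s["t"])@s["R"],uv[k]
def atz(s,uv,z):
    "points on pixel rays at world height z"
    r=rays(s,uv)@s["R"];c=-s["R"].T@s["t"]
    return c+r*((z-c[2])/r[:,2])[:,None]
def proj(s,X): return cv2.projectPoints(np.float64(X).reshape(-1,1,3),cv2.Rodrigues(s["R"])[0],s["t"],K(s),np.float64(s["distortion"]))[0][:,0]
def circ(P):
    A=np.c_[2*P[:,:2],np.ones(len(P))];x=np.linalg.lstsq(A,(P[:,:2]**2).sum(1),rcond=None)[0]
    return x[:2],np.sqrt(x[2]+x[0]**2+x[1]**2)
E
python3 - <<'E'
from h import *
t=pickle.load(open("top.pkl","rb"));s=pickle.load(open("side.pkl","rb"))
a=t["img"][222:262,255:305];b=t["img"][158:206,315:375];c=s["img"][220:268,220:275]; d=s["img"][235:300,318:375]
im=np.hstack([np.vstack([cv2.resize(x,(400,300),interpolation=cv2.INTER_CUBIC) for x in p]) for p in((a,b),(c,d))])
cv2.imwrite("pics/crop1.png",im[:,:,::-1])
P,uv=cloud(t,(255,222,305,262));k=P[:,2]>.008;P=P[k];uv=uv[k]
print("bench z",np.median(cloud(t,(300,215,330,235))[0][:,2]))
print("pump n",len(P));
for p,u in zip(P,uv):
    if u[1]%2==0 and u[0]%2==0: print(u,np.round(p*1000).astype(int),end=";")
P,uv=cloud(t,(315,158,375,206))
k=(P[:,2]>.105);print("\nflask rim",len(P[k]),P[k].mean(0),circ(P[k]),P[k].max(0),P[k].min(0));
E
```

```text
bench z -0.0003962589994040266
pump n 316
[268 234] [472  45  31];[276 234] [472  22  40];[278 234] [472  16  44];[280 234] [472  10  29];[266 236] [467  51  38];[268 236] [466  45  36];[274 236] [466  28  44];[276 236] [466  22  41];[278 236] [466  16  42];[280 236] [466  10  43];[282 236] [466   4  42];[284 236] [466  -1  46];[266 238] [461  51  36];[268 238] [461  45  36];[270 238] [460  40  28];[272 238] [460  34  28];[274 238] [461  28  40];[276 238] [461  22  44];[278 238] [461  16  46];[280 238] [461  10  45];[282 238] [460   5  45];[284 238] [460  -1  31];[286 238] [460  -7  26];[266 240] [455  51  36];[272 240] [455  34  42];[274 240] [455  28  54];[276 240] [456  22  65];[278 240] [455  16  43];[280 240] [455  10  39];[282 240] [455   5  42];[284 240] [454  -1  38];[286 240] [454  -7  32];[288 240] [454 -13  33];[290 240] [454 -19  26];[272 242] [449  34  42];[274 242] [449  28  40];[276 242] [450  22  62];[278 242] [449  16  45];[280 242] [449  10  44];[282 242] [449   5  39];[284 242] [449  -1  40];[286 242] [449  -7  37];[288 242] [448 -13  37];[290 242] [448 -19  31];[2
[... 312 characters left out ...]
72 246] [438  34  46];[274 246] [438  28  45];[276 246] [437  22  40];[278 246] [437  16  40];[280 246] [438  11  47];[282 246] [437   5  36];[284 246] [437  -1  39];[286 246] [437  -7  36];[288 246] [437 -13  32];[290 246] [437 -19  37];[274 248] [432  28  39];[276 248] [432  22  49];[278 248] [432  16  46];[280 248] [431  11  29];[282 248] [431   5  34];[284 248] [431  -1  30];[286 248] [431  -7  39];[288 248] [431 -13  39];[290 248] [431 -18  36];[286 250] [425  -7  25];[288 250] [425 -13  32];
flask rim 103 [ 0.62292912 -0.17275164  0.11745274] (array([ 0.62268924, -0.17221426]), np.float64(0.021847811458603636)) [ 0.64596165 -0.14952957  0.12484899] [ 0.59954747 -0.19595738  0.10505046]
```

View pics/crop1.png

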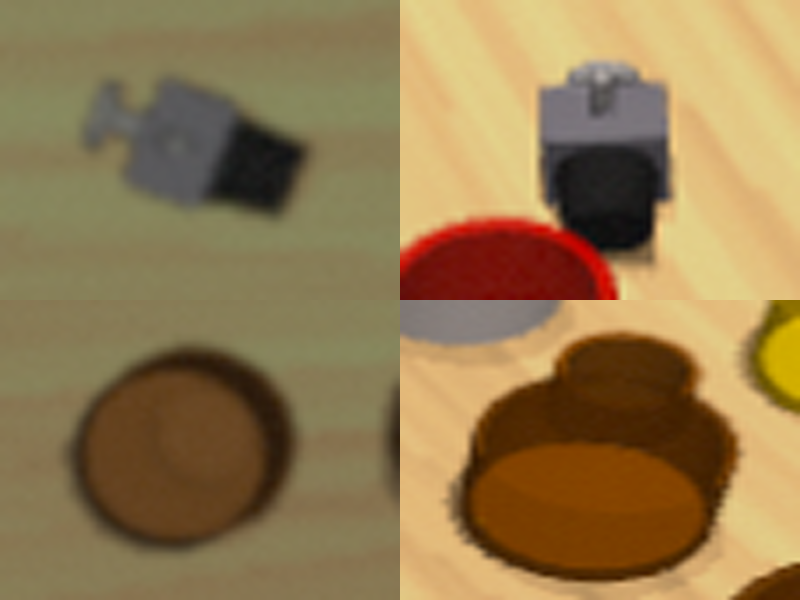

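In the crop, the block's top-face corners are at tile pixels (165,75), (240,100), (200,205) and (122,182). The plunger head is at (100,118) and the rubber end at (292,180). In the side tile, the flask rim ellipse is centred at about (626,371). I'll turn these into positions and cross-check them.

Run:
```python
from h import *
t=pickle.load(open("top.pkl","rb"));s=pickle.load(open("side.pkl","rb"))
f=lambda x,y:((x+.5)/8-.5+255,(y+.5)/7.5-.5+222)
C=atz(t,[f(165,75),f(240,100),f(200,205),f(122,182)],.044)
E=atz(t,[f(100,118),f(292,180)],.022)
print(C,np.linalg.norm(C-np.roll(C,1,0),axis=1),C.mean(0));print(E,np.linalg.norm(E[0]-E[1]))
a=E[0]-E[1];print("yaw axis",np.arctan2(a[1],a[0]), [np.arctan2(*(d[:2][::-1])) for d in (C[0]-C[1],C[3]-C[2])])
# silhouette fit
img=t["img"].astype(float);sub=img[222:262,255:305];m=(sub.max(2)-sub.min(2))<25
print("mask",m.sum())
from scipy.optimize import minimize
def model(p):
    x,y,w=p;az=np.array([np.cos(w),np.sin(w),0]);ay=np.array([-np.sin(w),np.cos(w),0]);o=np.array([x,y,.022])
    M=np.zeros((40*8,50*8),np.uint8)
    def hull(pts):
        q=(proj(t,np.array(pts))-[255,222]+.5)*8-.5
        cv2.fillConvexPoly(M,cv2.convexHull(np.round(q*16).astype(np.int32)),1,shift=4)
    up=np.array([0,0,1]);th=np.linspace(0,6.28,24)
    ring=lambda r,z:[o+az*z+r*(ay*np.cos(k)+up*np.sin(k)) for k in th]
    hull(ring(.0155,0)+ring(.0185,.03));hull([o+az*z+i*.022*ay+j*.022*up for z in(.03,.06) for i in(-1,1) for j in(-1,1)])
    hull(ring(.005,.06)+ring(.005,.072));hull(ring(.014,.072)+ring(.014,.08))
    hull([o+az*(.05+i*.004)+j*.004*ay+k*up for i in(-1,1) for j in(-1,1) for k in(.022,.044)])
    return cv2.resize(M.astype(np.float32),(50,40),interpolation=cv2.INTER_AREA)
ms=cv2.GaussianBlur(m.astype(np.float32),(0,0),.8)
cost=lambda p:((cv2.GaussianBlur(model(p),(0,0),.8)-ms)**2).sum()
r=minimize(cost,[E[1][0],E[1][1],np.arctan2(a[1],a[0])],method="Nelder-Mead",options=dict(initial_simplex=np.array([E[1][0],E[1][1],np.arctan2(a[1],a[0])])+np.array([[0,0,0],[.005,0,0],[0,.005,0],[0,0,.1]])))
print("fit",r.x,r.fun); x,y,w=r.x
print("block centre",x+.045*np.cos(w),y+.045*np.sin(w))
o=np.array([x,y,.022]);az=np.array([np.cos(w),np.sin(w),0])
print("side proj of plunger top, small end, spout tip",proj(s,[o+.08*az,o,o+.05*az+[0,0,.044]]))
print("rim side", proj(s,[.6227,-.1722,.12]), (626.5-400)/7.02+318,71/4.615+235)
for n,b in(("red",(310,250,365,300)),("big",(372,155,425,200)),("jar",(200,158,235,190)),("mug",(265,152,305,188))):
    P,_=cloud(t,b);h=np.percentile(P[:,2],98);k=P[:,2]>h-.015;print(n,h,circ(P[k]))
```

```text
[[ 0.47921364  0.02403963  0.044     ]
 [ 0.46929972 -0.0029879   0.044     ]
 [ 0.42909963  0.01190884  0.044     ]
 [ 0.43822235  0.03998864  0.044     ]] [0.04398473 0.02878842 0.04287144 0.02952455] [0.45395884 0.0182373  0.044     ]
[[ 0.46236472  0.04839788  0.022     ]
 [ 0.43734133 -0.02204469  0.022     ]] 0.07475510118825751
yaw axis 1.229468929624174 [np.float64(1.2192269839334096), np.float64(1.2566678180846762)]
mask 299
fit [ 0.43678154 -0.02240951  1.19911361] 5.6020941734313965
block centre 0.4531248111658958 0.01951777840616816
side proj of plunger top, small end, spout tip [[247.23130707 231.64050209]
 [248.00106314 255.78988172]
 [246.8208864  228.90224149]]
rim side [[348.56134202 248.58841088]] 350.2649572649573 250.3846153846154
red 0.1714602313637853 (array([ 0.3559966 , -0.14553808]), np.float64(0.03128595749413906))
big 0.15445938067275655 (array([ 0.63044905, -0.32808016]), np.float64(0.0283503338719136))
jar 0.09818560386526247 (array([0.64633003, 0.1907567 ]), np.float64(0.02363856068618799))
mug 0.09107452726386497 (array([ 0.65564939, -0.01517915]), np.float64(0.039130121138672806))
```

The pump fit agrees with both views: block centre (0.4535, 0.019), axis yaw 1.21. To stand it up, I'll grasp with the tool tilted 45° towards the rubber end, then turn 90° about the tool's y axis.

```bash
cat >> h.py <<'E'
from scipy.spatial.transform import Rotation as Ro
def frame(d,y):
    d=np.array(d,float);d/=np.linalg.norm(d);y=np.array(y,float);y-=d*(d@y);y/=np.linalg.norm(y)
    return np.c_[np.cross(y,d),y,d]
def rel(p,R,o=None):
    "shift+rotvec in tool axes from the present pose to TCP p, R"
    o=o or get_obs();R0=Ro.from_euler("xyz",o["ee_rot"]).as_matrix()
    v=np.r_[R0.T@(np.array(p)-o["tool_pos"]),Ro.from_matrix(R0.T@R).as_rotvec()]
    print("rel",np.round(v,4).tolist(),"j",np.round(o["joint_positions"],2).tolist());return v
W=1.21;A=np.array([np.cos(W),np.sin(W),0]);N=np.array([A[1],-A[0],0]);UP=np.array([0,0,1.])
E
python3 - <<'E'
from h import *
d=-(A+UP)/2**.5;R=frame(d,N);G=np.array([.4535,.019,.027])
print("pre",G-.081*d,"R ok",np.linalg.det(R));rel(G-.081*d,R);rel(G-.081*d+[0,0,.08],R)
E
```

```text
pre [0.47371942 0.07258801 0.08427565] R ok 1.0000000000000004
rel [-0.397, -0.2807, 0.1206, 0.5805, -0.6307, 1.4061] j [1.02, 0.09, 1.37, -0.0, 1.68, -0.1]
rel [-0.397, -0.2809, 0.0406, 0.5805, -0.6307, 1.4061] j [1.02, 0.09, 1.37, -0.0, 1.68, -0.1]
```

>>> carry_out([
  [-0.032,-0.022,0.003,0.046,-0.05,0.112],
  [-0.064,-0.045,0.006,0.093,-0.1,0.225],
  [-0.095,-0.067,0.01,0.139,-0.151,0.337],
  [-0.127,-0.09,0.013,0.186,-0.202,0.45],
  [-0.159,-0.112,0.016,0.232,-0.252,0.562],
], jaw=1)

```text
time: 0.6
tool_pos: [0.3315, 0.3263, 0.1892]
ee_rot: [-2.986, 0.304, 2.151]
wrist_force: [0.5, 0.8, -0.2]
width: 0.0941
finger_force: 0.0
```

Run:
```python
from h import *
d=-(A+UP)/2**.5;R=frame(d,N);G=np.array([.4535,.019,.027])
rel(G-.081*d+[0,0,.04],R)
```

```text
rel [-0.2573, 0.0031, 0.1502, 0.3478, -0.3781, 0.8399] j [0.84, 0.09, 1.44, -0.26, 1.84, 0.24]
```

>>> carry_out([
  [-0.034,0.0,0.02,0.046,-0.05,0.112],
  [-0.069,0.001,0.04,0.093,-0.1,0.224],
  [-0.103,0.001,0.06,0.139,-0.151,0.336],
  [-0.137,0.002,0.08,0.185,-0.202,0.448],
  [-0.171,0.002,0.1,0.232,-0.252,0.56],
])

```text
time: 1.1
tool_pos: [0.4267, 0.1583, 0.1449]
ee_rot: [-3.021, 0.641, 1.57]
wrist_force: [-0.0, -0.2, -0.4]
width: 0.0941
finger_force: 0.0
```

Run:
```python
from h import *
d=-(A+UP)/2**.5;R=frame(d,N);G=np.array([.4535,.019,.027])
rel(G-.081*d+[0,0,.01],R)
```

```text
rel [-0.0384, 0.0578, 0.0855, 0.1157, -0.1263, 0.2803] j [0.57, 0.25, 1.45, -0.48, 1.89, 0.56]
```

>>> carry_out([
  [-0.01,0.014,0.021,0.029,-0.032,0.07],
  [-0.019,0.029,0.043,0.058,-0.063,0.14],
  [-0.029,0.043,0.064,0.087,-0.095,0.21],
  [-0.038,0.058,0.085,0.116,-0.126,0.28],
  [-0.038,0.058,0.085,0.116,-0.126,0.28],
])

```text
time: 1.6
tool_pos: [0.4735, 0.0721, 0.0916]
ee_rot: [-3.133, 0.788, 1.216]
wrist_force: [-0.4, 0.2, -0.5]
width: 0.0939
finger_force: 0.0
```

Run:
```python
from h import *
d=-(A+UP)/2**.5;R=frame(d,N);G=np.array([.4535,.019,.027])
rel(G+.019*d,R)
s=snapshot("side");cv2.imwrite("pics/s1.png",cv2.resize(s["img"][120:330,150:430],(800,600))[:,:,::-1])
```

```text
rel [0.0058, 0.0005, 0.1048, -0.0045, 0.0023, 0.0041] j [0.41, 0.41, 1.42, -0.56, 1.87, 0.75]
```

View pics/s1.png

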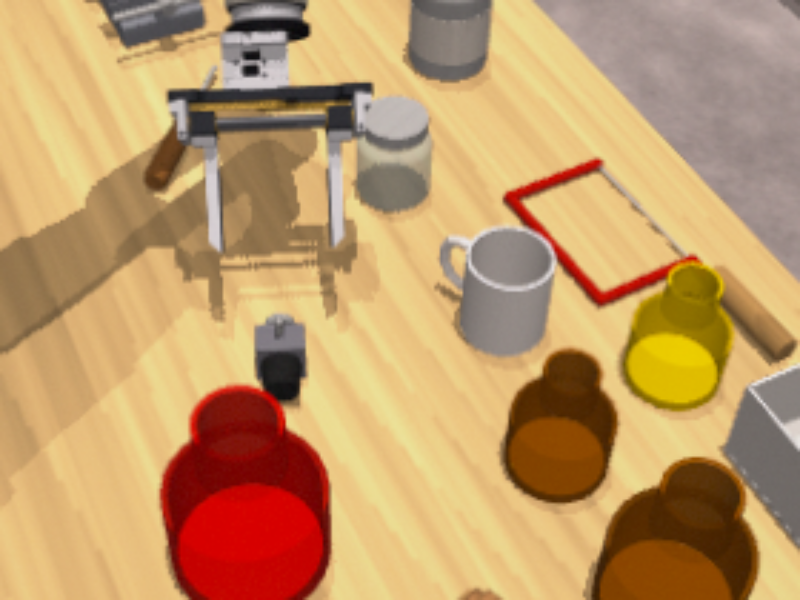

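The open fingers, with tips at about (217,247) and (337,242), straddle the pump at (280,355) with no obstacle in the way. I'll go down along the tool and close.

>>> carry_out([
  [0.001,0.0,0.025,0,0,0],
  [0.003,0.0,0.05,0,0,0],
  [0.005,0.0,0.075,0,0,0],
  [0.006,0.0,0.095,0,0,0],
  [0.006,0.0,0.105,0,0,0],
])

```text
time: 2.15
tool_pos: [0.4481, 0.0094, 0.0158]
ee_rot: [-3.137, 0.783, 1.218]
wrist_force: [-0.0, 0.1, 0.2]
width: 0.094
finger_force: 0.0
```

>>> carry_out([
  [0,0,0,0,0,0],
  [0,0,0,0,0,0],
  [0,0,0,0,0,0],
  [0,0,0,0,0,0],
  [0,0,0,0,0,0],
], jaw=0)

```text
time: 2.65
tool_pos: [0.45, 0.0098, 0.0167]
ee_rot: [-3.14, 0.782, 1.215]
wrist_force: [-0.5, -0.6, 0.5]
width: 0.0578
finger_force: 0.0
```

>>> carry_out([
  [0,0,0,0,0,0],
  [0,0,0,0,0,0],
  [0,0,0,0,0,0],
  [0,0,0,0,0,0],
  [0,0,0,0,0,0],
])

```text
time: 3.15
tool_pos: [0.4494, 0.0094, 0.0163]
ee_rot: [-3.139, 0.783, 1.215]
wrist_force: [-1.3, 0.4, 1.3]
width: 0.0436
finger_force: 30.0
```

Run:
```python
from h import *
P=[]
o=get_obs();print(o["tool_pos"],o["width"],o["finger_force"])
rel(o["tool_pos"]+[-.03,.10,.12],Ro.from_euler("xyz",o["ee_rot"]).as_matrix(),o)
```

```text
[0.44937229 0.00938636 0.0163369 ] 0.04360816333636162 29.99465435743332
rel [-0.0256, -0.0633, -0.1437, 0.0, 0.0, 0.0] j [0.33, 0.4, 1.61, -0.58, 1.68, 0.78]
```

Gripped at 43.6 mm wide with 30 N. Next: lift, move to clear bench on the left, and rotate.

>>> carry_out([
  [-0.004,-0.01,-0.022,0,0,0],
  [-0.01,-0.024,-0.056,0,0,0],
  [-0.016,-0.038,-0.088,0,0,0],
  [-0.022,-0.052,-0.12,0,0,0],
  [-0.026,-0.063,-0.144,0,0,0],
])

```text
time: 3.65
tool_pos: [0.4198, 0.1104, 0.1378]
ee_rot: [-3.14, 0.781, 1.215]
wrist_force: [0.2, 0.8, -2.2]
width: 0.044
finger_force: 30.0
```

Run:
```python
from h import *
d=(A-UP)/2**.5;R=frame(d,N);g=np.array([.42,.13,.12])
rel(g+.019*d,R);o=get_obs();print(o["width"],o["tool_pos"])
```

```text
rel [0.0447, -0.0065, -0.0003, -0.0009, 1.5666, 0.005] j [0.5, 0.31, 1.45, -0.52, 1.97, 0.8]
0.04399164390548191 [0.41975952 0.11036121 0.13781944]
```

>>> carry_out([
  [0.004,0,0,0,0.14,0],
  [0.008,-0.001,0,0,0.28,0],
  [0.012,-0.002,0,0,0.42,0],
  [0.016,-0.002,0,0,0.56,0.002],
  [0.02,-0.003,0,0,0.7,0.002],
])

```text
time: 4.15
tool_pos: [0.4223, 0.1238, 0.1231]
ee_rot: [3.14, 0.077, 1.212]
wrist_force: [-0.8, -0.5, -0.9]
width: 0.0437
finger_force: 30.0
```

Run:
```python
from h import *
d=(A-UP)/2**.5;R=frame(d,N);g=np.array([.42,.13,.12])
rel(g+.019*d,R)
```

```text
rel [0.0196, -0.0043, 0.0151, 0.0005, 0.8625, 0.0028] j [0.21, -0.09, 1.71, -0.07, 1.56, 0.57]
```

>>> carry_out([
  [0.004,-0.001,0.003,0,0.144,0],
  [0.008,-0.002,0.006,0,0.288,0],
  [0.011,-0.003,0.009,0,0.432,0],
  [0.014,-0.003,0.011,0,0.576,0],
  [0.017,-0.004,0.013,0,0.72,0.002],
])

```text
time: 4.65
tool_pos: [0.4238, 0.1391, 0.1088]
ee_rot: [3.139, -0.641, 1.211]
wrist_force: [0.1, -0.2, -2.1]
width: 0.044
finger_force: 30.0
```

Run:
```python
from h import *
d=(A-UP)/2**.5;R=frame(d,N);g=np.array([.42,.13,.12])
rel(g+.019*d,R)
```

```text
rel [0.0015, -0.0003, 0.0039, 0.0024, 0.1441, 0.0008] j [-0.32, -0.28, 2.04, 0.65, 1.39, -0.09]
```

>>> carry_out([
  [0.001,0,0.002,0,0.072,0],
  [0.002,0,0.004,0,0.144,0],
  [0.002,0,0.004,0,0.144,0],
  [0.002,0,0.004,0,0.144,0],
  [0.002,0,0.004,0,0.144,0],
])

```text
time: 5.15
tool_pos: [0.4253, 0.1435, 0.1067]
ee_rot: [-3.141, -0.78, 1.211]
wrist_force: [-0.4, 0.0, -1.6]
width: 0.0441
finger_force: 30.0
```

Run:
```python
from h import *
o=get_obs();print(o["tool_pos"],o["ee_rot"],o["width"])
s=snapshot("side")
R=Ro.from_euler("xyz",o["ee_rot"]).as_matrix();g=o["tool_pos"]-.019*R[:,2];c=proj(s,g)[0];print("grip",g,c)
u,v=c.astype(int);cv2.imwrite("pics/s2.png",cv2.resize(s["img"][v-45:v+45,u-60:u+60],(800,600),interpolation=cv2.INTER_CUBIC)[:,:,::-1])
for q in([0,0,-.045],[0,0,.035]):print(proj(s,g+q)[0]-c)
```

```text
[0.42531714 0.14350974 0.10672364] [-3.14149094 -0.77955803  1.21071983] 0.04408706218102196
grip [0.4206129  0.13100927 0.1202369 ] [217.13123853 190.0431775 ]
[ 1.4629994  12.66585996]
[ -1.18350662 -10.33828922]
```

View pics/s2.png

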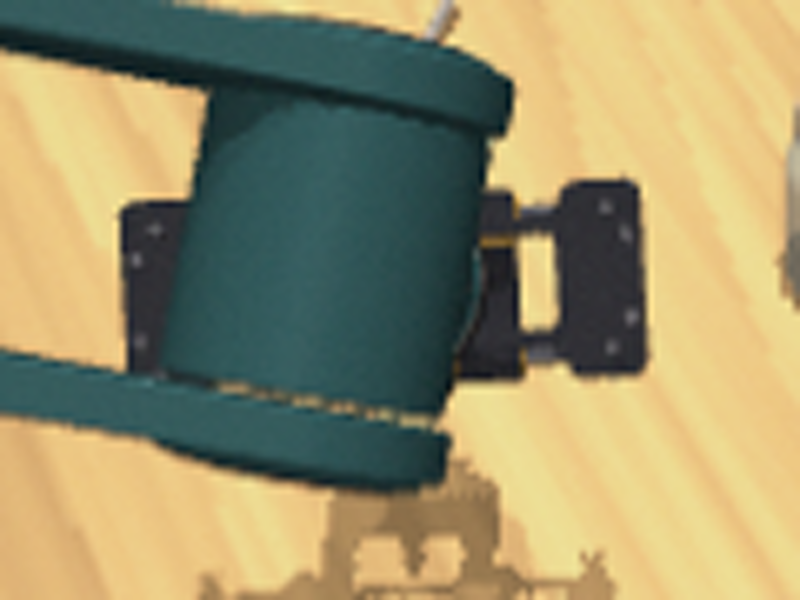

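The hand is hidden by the arm in this view: wrist at (330,230), the gripper's back at (610,280). I'll lower by feel. The grip point should be about 48 mm above the bench when the stopper stands.

>>> carry_out([
  [-0.011,0,0.011,0,0,0],
  [-0.022,0,0.022,0,0,0],
  [-0.032,0,0.032,0,0,0],
  [-0.041,0,0.041,0,0,0],
  [-0.046,0,0.046,0,0,0],
])

```text
time: 5.7
tool_pos: [0.4237, 0.1437, 0.0391]
ee_rot: [-3.135, -0.781, 1.205]
wrist_force: [1.0, 0.1, -2.1]
width: 0.0438
finger_force: 30.0
```

>>> carry_out([
  [-0.0007,0,0.0007,0,0,0],
  [-0.0014,0,0.0014,0,0,0],
  [-0.0021,0,0.0021,0,0,0],
  [-0.0028,0,0.0028,0,0,0],
  [-0.0028,0,0.0028,0,0,0],
])

```text
time: 6.2
tool_pos: [0.4252, 0.143, 0.0376]
ee_rot: [-3.141, -0.781, 1.209]
wrist_force: [0.6, -0.2, -0.9]
width: 0.044
finger_force: 30.0
```

>>> carry_out([
  [-0.0005,0,0.0005,0,0,0],
  [-0.001,0,0.001,0,0,0],
  [-0.0014,0,0.0014,0,0,0],
  [-0.0014,0,0.0014,0,0,0],
  [-0.0014,0,0.0014,0,0,0],
])

```text
time: 6.7
tool_pos: [0.4256, 0.1434, 0.0376]
ee_rot: [3.141, -0.784, 1.211]
wrist_force: [-5.3, -3.8, 9.6]
width: 0.0438
finger_force: 30.0
```

Run:
```python
from h import *
print(get_obs()["wrist_force"],get_obs()["tool_pos"])
s=snapshot("top");P,uv=cloud(s,(200,220,260,280))
k=(abs(P[:,0]-.42)<.06)&(abs(P[:,1]-.13)<.06);print(P[k][:,2].max())
c=proj(s,[.4205,.131,.08])[0].astype(int);print(c)
cv2.imwrite("pics/t2.png",cv2.resize(s["img"][c[1]-45:c[1]+45,c[0]-60:c[0]+60],(800,600),interpolation=cv2.INTER_CUBIC)[:,:,::-1])
```

```text
[-5.33690548 -3.78891881  9.62254338] [0.42562248 0.14340258 0.03755693]
0.16109393063548294
[237 253]
```

View pics/t2.png

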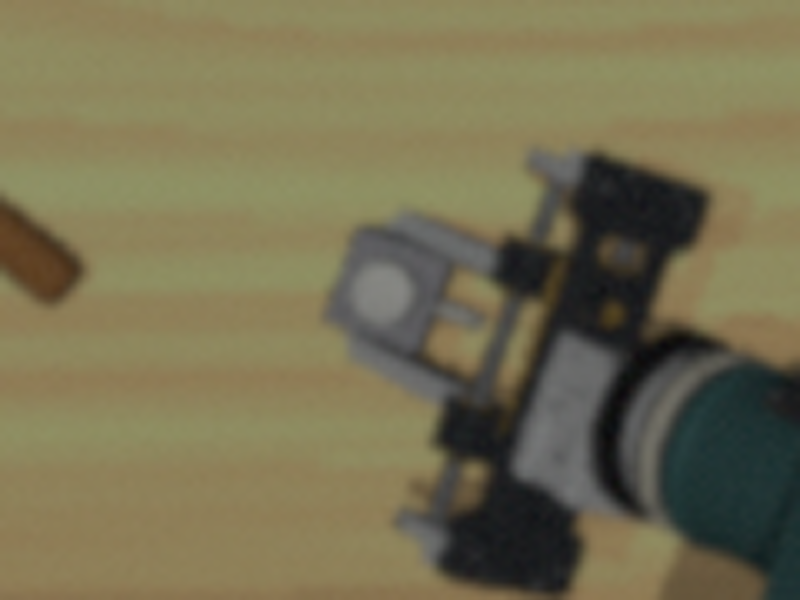

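The block spans about (330–450, 225–355) with the plunger head at (382,292), centred on it, so the stopper is upright and has touched the bench at 9.6 N. I'll ease off the load and open.

>>> carry_out([
  [0.0005,0,-0.0005,0,0,0],
  [0.0008,0,-0.0008,0,0,0],
  [0.0008,0,-0.0008,0,0,0],
  [0.0008,0,-0.0008,0,0,0],
  [0.0008,0,-0.0008,0,0,0],
])

```text
time: 7.25
tool_pos: [0.4256, 0.1433, 0.0376]
ee_rot: [-3.142, -0.783, 1.21]
wrist_force: [-1.8, -1.7, 5.9]
width: 0.0435
finger_force: 30.0
```

>>> carry_out([
  [0,0,0,0,0,0],
  [0,0,0,0,0,0],
  [0,0,0,0,0,0],
  [0,0,0,0,0,0],
  [0,0,0,0,0,0],
], jaw=1)

```text
time: 7.75
tool_pos: [0.4247, 0.1433, 0.0362]
ee_rot: [-3.139, -0.781, 1.208]
wrist_force: [0.7, 0.4, 0.3]
width: 0.0804
finger_force: 0.0
```

>>> carry_out([
  [0,0,0,0,0,0],
  [0,0,0,0,0,0],
  [0,0,0,0,0,0],
  [0,0,0,0,0,0],
  [0,0,0,0,0,0],
])

```text
time: 8.25
tool_pos: [0.4248, 0.1432, 0.0364]
ee_rot: [-3.14, -0.781, 1.209]
wrist_force: [0.4, -0.1, 0.5]
width: 0.094
finger_force: 0.0
```

>>> carry_out([
  [0,0,-0.01,0,0,0],
  [0,0,-0.03,0,0,0],
  [0,0,-0.06,0,0,0],
  [0,0,-0.09,0,0,0],
  [0,0,-0.12,0,0,0],
])

```text
time: 8.75
tool_pos: [0.3945, 0.0632, 0.1229]
ee_rot: [-3.14, -0.78, 1.209]
wrist_force: [-0.5, -0.9, 0.1]
width: 0.0939
finger_force: 0.0
```

Run:
```python
from h import *
s=snapshot("top");pickle.dump(s,open("top2.pkl","wb"))
P,uv=cloud(s,(215,225,260,275));k=(P[:,2]>.045)&(P[:,2]<.1)&(np.hypot(P[:,0]-.4205,P[:,1]-.131)<.05);print(k.sum(),P[k].mean(0),np.percentile(P[k][:,2],[50,90,98]))
a=s["img"][228:272,210:270];b=s["img"][158:206,315:375]
cv2.imwrite("pics/t3.png",np.hstack([cv2.resize(x,(400,300),interpolation=cv2.INTER_CUBIC) for x in(a,b)])[:,:,::-1])
R=frame([0,0,-1],N);rel([.4215,.133,.16],R)
```

```text
264 [0.42404787 0.13688748 0.06463252] [0.06058127 0.08024602 0.08293454]
rel [0.0786, -0.0022, 0.0299, 0.0064, -0.7785, 0.0001] j [-0.67, -0.27, 2.06, 0.74, 1.61, -0.38]
```

View pics/t3.png

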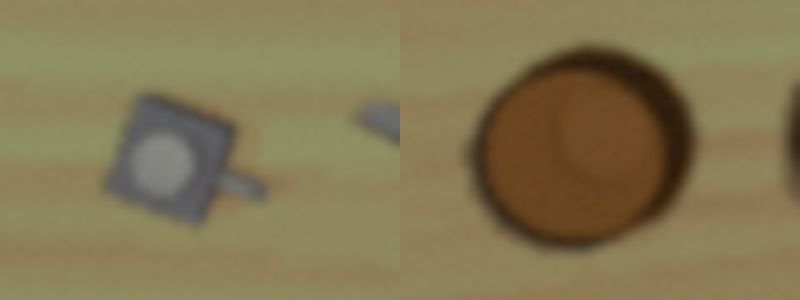

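The stopper stands: its head is at tile (162,163), and the block corners are at (140,92), (235,128), (200,225) and (105,187). The flask neck is a faint circle near (605,125). Now I'll compute precise positions.

Run:
```python
from h import *
s=pickle.load(open("top2.pkl","rb"));sd=pickle.load(open("side.pkl","rb"))
f=lambda x,y:((x+.5)/(400/60)-.5+210,(y+.5)/(300/44)-.5+228)
print("head",atz(s,[f(162,163)],.08));C=atz(s,[f(*q) for q in((140,92),(235,128),(200,225),(105,187))],.06);print("block",C.mean(0),np.linalg.norm(C-np.roll(C,1,0),axis=1))
print("yaw spout",[np.arctan2(*(C[i]-C[j])[:2][::-1]) for i,j in((0,1),(3,2))])
P,uv=cloud(s,(215,225,255,275));
for lo,hi in((.05,.07),(.072,.09)):
    k=(P[:,2]>lo)&(P[:,2]<hi)&(np.hypot(P[:,0]-.424,P[:,1]-.137)<.03);print(lo,k.sum(),P[k].mean(0))
c=cv2.Canny(s["img"],40,80)
# rim by depth, both cameras
for n,q,b in(("top",s,(315,155,380,210)),("side",sd,(325,235,375,270))):
    P,_=cloud(q,b);k=(P[:,2]>.112)&(P[:,2]<.128)&(np.hypot(P[:,0]-.6227,P[:,1]+.172)<.032);Q=P[k];print(n,k.sum(),circ(Q),(Q.max(0)+Q.min(0))/2,Q.max(0)-Q.min(0))
print("rim proj top",proj(s,[.6227,-.1724,.12]))
im=cv2.resize(sd["img"][235:270,325:375],(800,560),interpolation=cv2.INTER_CUBIC).copy()
th=np.linspace(0,6.28,60)
for r in(.02,.024):
    q=proj(sd,[[.6227+r*np.cos(t),-.1724+r*np.sin(t),.12] for t in th])
    for p in q: cv2.circle(im,tuple(((p-[325,235]+.5)*16).astype(int)),2,(0,255,0),-1)
cv2.imwrite("pics/s3.png",im[:,:,::-1])
```

```text
head [[0.42518869 0.13981991 0.08      ]]
block [0.42607533 0.13867305 0.06      ] [0.0422004  0.04338104 0.04295019 0.04360476]
yaw spout [np.float64(1.2069955424289032), np.float64(1.1897980609992294)]
0.05 171 [0.42416563 0.13649797 0.05895103]
0.072 78 [0.42442753 0.1404391  0.07940319]
top 85 (array([ 0.62283866, -0.17247869]), np.float64(0.021826106384215525)) [ 0.62265512 -0.17281353  0.11773577] [0.04602894 0.04702752 0.01106996]
side 167 (array([ 0.6240032 , -0.17758227]), np.float64(0.0216270722444018)) [ 0.62399455 -0.17839311  0.11863299] [0.04797262 0.05100893 0.01314847]
rim proj top [[346.54194566 178.28963417]]
```

View pics/s3.png

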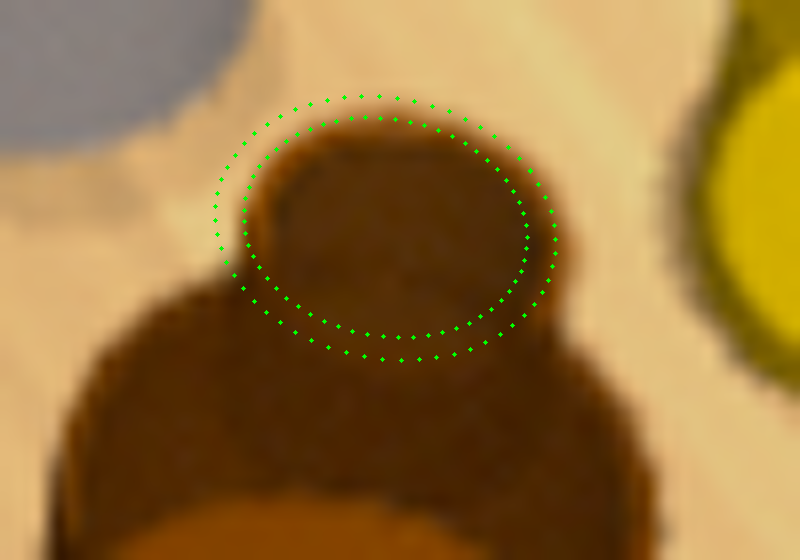

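The dotted prediction sits about 1.3 px up and left of the rim. So the side camera puts the rim at (.624,-.178) and the top camera at (.623,-.1725). I'll settle that by comparing stopper and rim when they are close together. Next is the regrasp from above at about (.4237,.1397).

>>> carry_out([
  [0.02,0,0.002,0,-0.14,0],
  [0.04,0,0.006,0.002,-0.28,0],
  [0.056,0,0.012,0.003,-0.42,0],
  [0.07,-0.001,0.02,0.004,-0.56,0],
  [0.077,-0.001,0.026,0.005,-0.7,0],
])

```text
time: 9.3
tool_pos: [0.421, 0.1339, 0.16]
ee_rot: [3.141, -0.078, 1.212]
wrist_force: [-0.6, 0.1, -0.0]
width: 0.0942
finger_force: 0.0
```

Run:
```python
from h import *
rel([.4237,.1397,.12],frame([0,0,-1],N))
s=snapshot("side");q=proj(s,[.4237,.1397,.08])[0];print(q);u,v=q.astype(int)
P,_=cloud(s,(u-15,v-15,u+15,v+15));r=np.hypot(P[:,0]-.4237,P[:,1]-.1397)
for lo,hi in((.074,.086),(.055,.066)):
    k=(P[:,2]>lo)&(P[:,2]<hi)&(r<.04);print(k.sum(),P[k].mean(0),(P[k].max(0)+P[k].min(0))/2)
```

```text
rel [0.0032, 0.0004, 0.0404, 0.0001, -0.0784, 0.0023] j [0.12, -0.18, 1.72, 0.07, 1.57, 0.48]
[218.40933166 198.90967541]
74 [0.42330298 0.13384246 0.07969245] [0.42308979 0.13404509 0.0789584 ]
164 [0.42310939 0.1295768  0.05942818] [0.42518213 0.13479707 0.05977077]
```

The cameras disagree by about 5 mm in absolute y. But the displacement from stopper to flask agrees: (.198,-.313) from the top view and (.201,-.312) from the side. So I'll work with the relative displacement.

>>> carry_out([
  [0.002,0,0.01,0,-0.04,0],
  [0.001,0,0.02,0,-0.078,0],
  [0.0005,0,0.03,0,-0.078,0],
  [0.0005,0,0.04,0,-0.078,0.001],
  [0.0005,0,0.04,0,-0.078,0.001],
])

```text
time: 9.85
tool_pos: [0.4197, 0.1357, 0.1155]
ee_rot: [-3.132, -0.002, 1.21]
wrist_force: [-0.2, -1.3, -0.3]
width: 0.0939
finger_force: 0.0
```

Run:
```python
from h import *
rel([.4233,.137,.035],frame([0,0,-1],N))
```

```text
rel [0.0024, 0.0037, 0.0805, -0.0093, -0.0017, -0.0001] j [0.18, -0.12, 1.75, 0.01, 1.51, 0.54]
```

>>> carry_out([
  [0.001,0.0015,0.015,0,0,0],
  [0.002,0.002,0.03,0,0,0],
  [0.002,0.002,0.045,0,0,0],
  [0.002,0.002,0.058,0,0,0],
  [0.002,0.002,0.06,0,0,0],
])

```text
time: 10.35
tool_pos: [0.4222, 0.137, 0.0559]
ee_rot: [-3.133, -0.002, 1.21]
wrist_force: [0.5, -0.3, -0.8]
width: 0.0938
finger_force: 0.0
```

Run:
```python
from h import *
rel([.4233,.137,.035],frame([0,0,-1],N))
```

```text
rel [0.0003, 0.0013, 0.0209, -0.0086, -0.0016, -0.0003] j [0.18, -0.07, 1.83, 0.01, 1.39, 0.54]
```

>>> carry_out([
  [0,0.0005,0.007,-0.004,0,0],
  [0,0.001,0.014,-0.008,-0.001,0],
  [0,0.001,0.02,-0.008,-0.001,0],
  [0,0.001,0.021,-0.008,-0.001,0],
  [0,0.001,0.021,-0.008,-0.001,0],
])

```text
time: 10.85
tool_pos: [0.4241, 0.1376, 0.0363]
ee_rot: [3.14, -0.002, 1.211]
wrist_force: [-0.4, 0.3, 0.2]
width: 0.0938
finger_force: 0.0
```

>>> carry_out([
  [0,0,0,0,0,0],
  [0,0,0,0,0,0],
  [0,0,0,0,0,0],
  [0,0,0,0,0,0],
  [0,0,0,0,0,0],
], jaw=0)

```text
time: 11.35
tool_pos: [0.4243, 0.1375, 0.0366]
ee_rot: [3.139, -0.002, 1.211]
wrist_force: [-0.9, -0.2, -0.0]
width: 0.0574
finger_force: 0.0
```

>>> carry_out([
  [0,0,0,0,0,0],
  [0,0,0,0,0,0],
  [0,0,0,0,0,0],
  [0,0,0,0,0,0],
  [0,0,0,0,0,0],
])

```text
time: 11.85
tool_pos: [0.4241, 0.1376, 0.0365]
ee_rot: [3.14, -0.002, 1.211]
wrist_force: [-0.8, 0.9, 0.6]
width: 0.044
finger_force: 29.9
```

Regrasped at 30 N, TCP 36.5 mm above the bench. Lift, then carry by A −0.222 and N +0.296.

>>> carry_out([
  [0,0,-0.015,0,0,0],
  [0,0,-0.05,0,0,0],
  [0,0,-0.09,0,0,0],
  [0,0,-0.13,0,0,0],
  [0,0,-0.155,0,0,0],
])

```text
time: 12.35
tool_pos: [0.4248, 0.1375, 0.1946]
ee_rot: [3.136, -0.004, 1.211]
wrist_force: [0.4, -0.6, -0.7]
width: 0.0441
finger_force: 29.9
```

>>> carry_out([
  [-0.011,0.015,0,0,0,0],
  [-0.031,0.041,0,0,0,0],
  [-0.055,0.074,0,0,0,0],
  [-0.08,0.107,0,0,0,0],
  [-0.104,0.139,0,0,0,0],
])

```text
time: 12.85
tool_pos: [0.5178, -0.0104, 0.191]
ee_rot: [3.14, -0.002, 1.211]
wrist_force: [0.7, 0.5, -1.2]
width: 0.0436
finger_force: 29.9
```

>>> carry_out([
  [-0.025,0.033,0,0,0,0],
  [-0.05,0.067,0,0,0,0],
  [-0.075,0.1,0,0,0,0],
  [-0.097,0.13,0,0,0,0],
  [-0.106,0.141,0,0,0,0],
])

```text
time: 13.35
tool_pos: [0.6127, -0.1609, 0.1898]
ee_rot: [3.141, -0.001, 1.208]
wrist_force: [-0.6, -0.2, -1.5]
width: 0.0438
finger_force: 29.9
```

Run:
```python
from h import *
rel([.4241+.199,.1376-.3123,.1865],frame([0,0,-1],N));print(get_obs()["tool_pos"])
```

```text
rel [-0.0092, 0.0146, 0.0033, 0.0005, -0.0009, -0.0021] j [-0.35, 0.28, 1.18, 0.0, 1.68, 0.02]
[ 0.61269264 -0.16092389  0.18976861]
```

>>> carry_out([
  [-0.006,0.009,0.002,0,0,0],
  [-0.009,0.0145,0.003,0,0,0],
  [-0.009,0.0145,0.003,0,0,0],
  [-0.009,0.0145,0.003,0,0,0],
  [-0.009,0.0145,0.003,0,0,0],
])

```text
time: 13.85
tool_pos: [0.6221, -0.1702, 0.1892]
ee_rot: [3.139, -0.002, 1.212]
wrist_force: [0.9, -0.5, -2.3]
width: 0.0438
finger_force: 29.9
```

Run:
```python
from h import *
rel([.6231,-.1747,.1865],frame([0,0,-1],N))
s=snapshot("side");im=cv2.resize(s["img"][200:260,310:390],(800,600),interpolation=cv2.INTER_CUBIC)
cv2.imwrite("pics/s4.png",im[:,:,::-1]);pickle.dump(s,open("s4.pkl","wb"))
```

```text
rel [-0.0039, 0.0025, 0.0027, 0.0024, -0.0022, 0.0023] j [-0.36, 0.3, 1.15, 0.0, 1.69, 0.0]
```

View pics/s4.png

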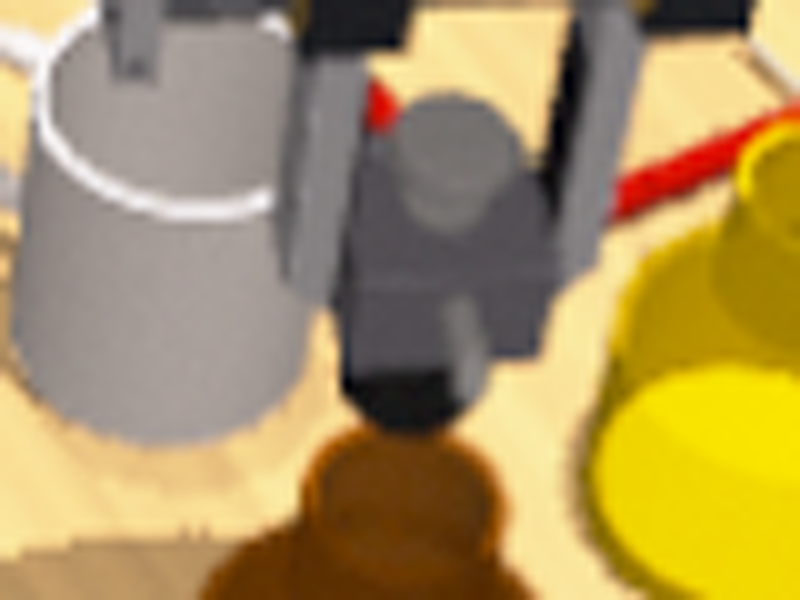

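Run:
```python
from h import *
s=pickle.load(open("s4.pkl","rb"));f=lambda x,y:((x+.5)/10-.5+310,(y+.5)/10-.5+200)
zb=.189-.0365
print("head",atz(s,[f(458,145)],zb+.08),"rim",atz(s,[f(402,490)],.12))
c=np.array([.6221,-.175])
o=np.array([*c,zb])
def ring(o,r,z):return proj(s,[[o[0]+r*np.cos(t),o[1]+r*np.sin(t),o[2]+z] for t in np.linspace(0,6.28,40)])
show=lambda q:(np.round((np.c_[q.min(0),q.max(0)]-[[310],[200]]+.5)*10).tolist())
print("pred head top",show(ring(o,.014,.08)),"small end",show(ring(o,.0155,0)),"rim",show(ring([.624,-.178,.12],.024,0)))
P,uv=cloud(s,(340,205,370,245));k=(abs(P[:,0]-.622)<.04)&(abs(P[:,1]+.175)<.04)
for lo,hi in((.223,.245),(.205,.218)):
    m=k&(P[:,2]>lo)&(P[:,2]<hi);print(lo,m.sum(),P[m].mean(0),np.median(P[m],0))
A3=proj(s,[o+[.022*A[0]*i+.022*N[0]*j,.022*A[1]*i+.022*N[1]*j,z] for z in(.03,.06) for i in(-1,1) for j in(-1,1)]);print("block corners",np.round((A3-[310,200]+.5)*10).tolist())
```

```text
head [[ 0.62314141 -0.17250297  0.2325    ]] rim [[ 0.62520329 -0.1732477   0.12      ]]
pred head top [[393.0, 528.0], [106.0, 204.0]] small end [[342.0, 483.0], [353.0, 461.0]] rim [[302.0, 515.0], [425.0, 591.0]]
0.223 210 [ 0.62063259 -0.1747718   0.23273349] [ 0.62231632 -0.17297467  0.2324449 ]
0.205 315 [ 0.61938928 -0.18136494  0.21177391] [ 0.61695737 -0.1821521   0.21237229]
block corners [[348.0, 399.0], [551.0, 387.0], [312.0, 246.0], [510.0, 235.0], [364.0, 304.0], [572.0, 293.0], [327.0, 150.0], [529.0, 140.0]]
```

The picture shows the stopper just above the neck: head at (458,145), block's lower edge at about (345–540, 365), rim spanning x 300–505 from y≈428. The stopper still needs about (+1, −5) mm in world xy. I'll correct that, check, then lower.

>>> carry_out([
  [-0.002,0.0015,0.002,0,0,0],
  [-0.0045,0.003,0.004,0,0,0],
  [-0.0045,0.003,0.01,0,0,0],
  [-0.0045,0.003,0.016,0,0,0],
  [-0.0045,0.003,0.02,0,0,0],
])

```text
time: 14.4
tool_pos: [0.6232, -0.1764, 0.1673]
ee_rot: [3.141, -0.002, 1.211]
wrist_force: [-0.6, -0.3, -2.4]
width: 0.0437
finger_force: 29.9
```

>>> carry_out([
  [0,0,0.003,0,0,0],
  [0,0,0.007,0,0,0],
  [0,0,0.01,0,0,0],
  [0,0,0.01,0,0,0],
  [0,0,0.01,0,0,0],
])

```text
time: 14.9
tool_pos: [0.6237, -0.1765, 0.1587]
ee_rot: [3.14, -0.002, 1.211]
wrist_force: [0.4, 0.3, -1.7]
width: 0.0438
finger_force: 29.9
```

Run:
```python
from h import *
o=get_obs();print(o["tool_pos"],o["ee_rot"])
s=snapshot("side");im=cv2.resize(s["img"][200:260,310:390],(800,600),interpolation=cv2.INTER_CUBIC)
cv2.imwrite("pics/s5.png",im[:,:,::-1])
```

```text
[ 0.62365664 -0.17649323  0.15870313] [ 3.13951588e+00 -1.96770436e-03  1.21105286e+00]
```

View pics/s5.png

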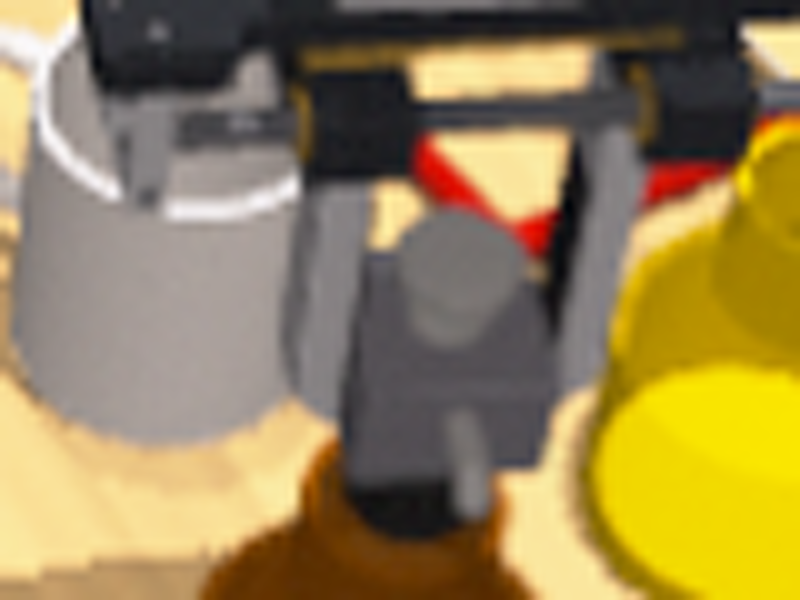

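The rubber end, lowest point (405,540), is over the mouth with its lateral position matched, and perhaps 2–3 mm to the far side. I'll shift −2 mm in y and lower gently.

>>> carry_out([
  [-0.002,0.0007,0.0,0,0,0],
  [-0.002,0.0007,0.004,0,0,0],
  [-0.002,0.0007,0.008,0,0,0],
  [-0.002,0.0007,0.012,0,0,0],
  [-0.002,0.0007,0.012,0,0,0],
])

```text
time: 15.45
tool_pos: [0.623, -0.1784, 0.1453]
ee_rot: [-3.141, -0.002, 1.211]
wrist_force: [0.6, 0.2, -1.6]
width: 0.0438
finger_force: 29.9
```

>>> carry_out([
  [0,0,0.003,0,0,0],
  [0,0,0.006,0,0,0],
  [0,0,0.008,0,0,0],
  [0,0,0.008,0,0,0],
  [0,0,0.008,0,0,0],
])

```text
time: 15.95
tool_pos: [0.6236, -0.1785, 0.1386]
ee_rot: [3.14, -0.002, 1.211]
wrist_force: [-0.9, 0.7, -1.6]
width: 0.0439
finger_force: 29.9
```

>>> carry_out([
  [0,0,0.0015,0,0,0],
  [0,0,0.003,0,0,0],
  [0,0,0.0045,0,0,0],
  [0,0,0.006,0,0,0],
  [0,0,0.006,0,0,0],
])

```text
time: 16.45
tool_pos: [0.6236, -0.1781, 0.1324]
ee_rot: [3.14, -0.003, 1.211]
wrist_force: [0.1, 2.2, -0.2]
width: 0.0437
finger_force: 29.9
```

>>> carry_out([
  [0,0,0.001,0,0,0],
  [0,0,0.002,0,0,0],
  [0,0,0.003,0,0,0],
  [0,0,0.003,0,0,0],
  [0,0,0.003,0,0,0],
])

```text
time: 16.95
tool_pos: [0.6236, -0.1785, 0.1295]
ee_rot: [3.14, -0.002, 1.211]
wrist_force: [-0.9, 2.7, 0.0]
width: 0.044
finger_force: 29.9
```

A light side contact of about 2.7 N towards +y. I'll ease 1 mm back and continue down.

>>> carry_out([
  [0.0008,-0.0002,0,0,0,0],
  [0.0008,-0.0002,0.0007,0,0,0],
  [0.0008,-0.0002,0.0014,0,0,0],
  [0.0008,-0.0002,0.002,0,0,0],
  [0.0008,-0.0002,0.002,0,0,0],
])

```text
time: 17.45
tool_pos: [0.6237, -0.1778, 0.1275]
ee_rot: [3.14, -0.002, 1.211]
wrist_force: [-0.4, 2.1, 0.1]
width: 0.044
finger_force: 29.9
```

>>> carry_out([
  [0,0,0.0005,0,0,0],
  [0,0,0.001,0,0,0],
  [0,0,0.0015,0,0,0],
  [0,0,0.0015,0,0,0],
  [0,0,0.0015,0,0,0],
])

```text
time: 17.95
tool_pos: [0.6239, -0.1778, 0.1267]
ee_rot: [3.139, -0.002, 1.211]
wrist_force: [-1.1, 1.8, 2.3]
width: 0.0436
finger_force: 29.9
```

Vertical load is beginning (baseline −1.6). A little more.

>>> carry_out([
  [0,0,0.0004,0,0,0],
  [0,0,0.0008,0,0,0],
  [0,0,0.001,0,0,0],
  [0,0,0.001,0,0,0],
  [0,0,0.001,0,0,0],
])

```text
time: 18.45
tool_pos: [0.6242, -0.178, 0.1267]
ee_rot: [3.138, -0.002, 1.211]
wrist_force: [-3.1, 2.2, 6.4]
width: 0.0436
finger_force: 29.9
```

Seated: TCP is at 126.7 mm against the 126.5 expected, and the load is rising firmly. Release.

>>> carry_out([
  [0,0,-0.0004,0,0,0],
  [0,0,-0.0006,0,0,0],
  [0,0,-0.0006,0,0,0],
  [0,0,-0.0006,0,0,0],
  [0,0,-0.0006,0,0,0],
], jaw=1)

```text
time: 18.95
tool_pos: [0.6238, -0.178, 0.1254]
ee_rot: [3.14, -0.002, 1.211]
wrist_force: [-0.0, -0.1, -0.1]
width: 0.0805
finger_force: 0.0
```

>>> carry_out([
  [0,0,0,0,0,0],
  [0,0,0,0,0,0],
  [0,0,0,0,0,0],
  [0,0,0,0,0,0],
  [0,0,0,0,0,0],
])

```text
time: 19.45
tool_pos: [0.6238, -0.1778, 0.1258]
ee_rot: [3.139, -0.002, 1.211]
wrist_force: [0.5, 0.1, 0.8]
width: 0.0942
finger_force: 0.0
```

>>> carry_out([
  [0,0,-0.015,0,0,0],
  [0,0,-0.04,0,0,0],
  [0,0,-0.07,0,0,0],
  [0,0,-0.1,0,0,0],
  [0,0,-0.12,0,0,0],
])

```text
time: 19.95
tool_pos: [0.6241, -0.1782, 0.2503]
ee_rot: [3.134, -0.002, 1.211]
wrist_force: [0.3, -0.9, 0.1]
width: 0.094
finger_force: 0.0
```

Run:
```python
from h import *
o=get_obs();print(o["tool_pos"],o["ee_rot"])
s=snapshot("side");im=cv2.resize(s["img"][215:305,300:420],(800,600),interpolation=cv2.INTER_CUBIC)
cv2.imwrite("pics/s6.png",im[:,:,::-1]);pickle.dump(s,open("s6.pkl","wb"))
P,_=cloud(s,(335,215,375,255));k=np.hypot(P[:,0]-.6236,P[:,1]+.1775)<.035
for lo,hi in((.145,.156),(.163,.176)):
    m=k&(P[:,2]>lo)&(P[:,2]<hi);print(lo,m.sum(),P[m].mean(0),np.median(P[m],0))
```

```text
[ 0.62411723 -0.17815205  0.25032757] [ 3.13432489e+00 -1.96664987e-03  1.21102229e+00]
0.145 243 [ 0.61909189 -0.18376976  0.14960401] [ 0.6168742  -0.18673023  0.14977011]
0.163 114 [ 0.62303458 -0.18070402  0.16915595] [ 0.62271417 -0.1811516   0.16940929]
```

View pics/s6.png

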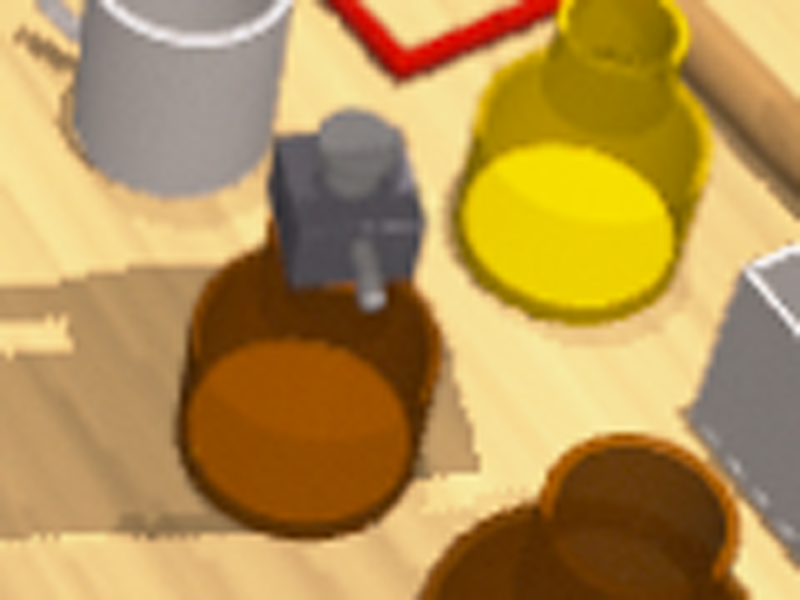

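The stopper is seated with the block flush on the neck. Depth gives the block top at 149.6 mm and the head at 169 mm, against the 150 and 170 expected. Now I'll shut the fingers and press.

>>> carry_out([
  [0,0,0,0,0,0],
  [0,0,0,0,0,0],
  [0,0,0,0,0,0],
  [0,0,0,0,0,0],
  [0,0,0,0,0,0],
], jaw=0)

```text
time: 20.5
tool_pos: [0.6231, -0.1778, 0.2445]
ee_rot: [-3.142, -0.002, 1.211]
wrist_force: [0.5, -0.4, 0.2]
width: 0.0576
finger_force: 0.0
```

>>> carry_out([
  [0,0,0.01,0,0,0],
  [0,0,0.025,0,0,0],
  [0,0,0.04,0,0,0],
  [0,0,0.055,0,0,0],
  [0,0,0.065,0,0,0],
])

```text
time: 21.0
tool_pos: [0.6227, -0.1775, 0.1777]
ee_rot: [-3.14, -0.002, 1.211]
wrist_force: [-0.1, -0.6, -0.5]
width: 0.0173
finger_force: 0.0
```

>>> carry_out([
  [0,0,0.003,0,0,0],
  [0,0,0.006,0,0,0],
  [0,0,0.009,0,0,0],
  [0,0,0.012,0,0,0],
  [0,0,0.012,0,0,0],
])

```text
time: 21.5
tool_pos: [0.6241, -0.178, 0.1695]
ee_rot: [3.138, -0.002, 1.211]
wrist_force: [0.8, 0.9, 3.1]
width: 0.0008
finger_force: 1.1
```

>>> carry_out([
  [0,0,0.0015,0,0,0],
  [0,0,0.003,0,0,0],
  [0,0,0.0045,0,0,0],
  [0,0,0.006,0,0,0],
  [0,0,0.006,0,0,0],
])

```text
time: 22.0
tool_pos: [0.6241, -0.178, 0.1632]
ee_rot: [3.138, -0.002, 1.211]
wrist_force: [1.3, 0.2, 4.7]
width: 0.0004
finger_force: 2.3
```

>>> carry_out([
  [0,0,0.0007,0,0,0],
  [0,0,0.0014,0,0,0],
  [0,0,0.002,0,0,0],
  [0,0,0.002,0,0,0],
  [0,0,0.002,0,0,0],
])

```text
time: 22.5
tool_pos: [0.6241, -0.178, 0.1622]
ee_rot: [3.137, -0.002, 1.211]
wrist_force: [0.6, -0.2, 8.5]
width: 0.0004
finger_force: 3.8
```

>>> carry_out([
  [0,0,0.0005,0,0,0],
  [0,0,0.001,0,0,0],
  [0,0,0.001,0,0,0],
  [0,0,0.001,0,0,0],
  [0,0,0.001,0,0,0],
])

```text
time: 23.0
tool_pos: [0.6241, -0.178, 0.1622]
ee_rot: [3.137, -0.002, 1.211]
wrist_force: [-0.7, 0.2, 10.2]
width: 0.0004
finger_force: 5.0
```

>>> carry_out([
  [0,0,-0.002,0,0,0],
  [0,0,-0.005,0,0,0],
  [0,0,-0.009,0,0,0],
  [0,0,-0.014,0,0,0],
  [0,0,-0.02,0,0,0],
])

```text
time: 23.5
tool_pos: [0.6225, -0.1774, 0.1783]
ee_rot: [-3.139, -0.002, 1.211]
wrist_force: [1.1, 0.1, -0.2]
width: 0.0005
finger_force: 0.0
```

>>> carry_out([
  [0,0,-0.02,0,0,0],
  [0,0,-0.05,0,0,0],
  [0,0,-0.08,0,0,0],
  [0,0,-0.1,0,0,0],
  [0,0,-0.1,0,0,0],
])

```text
time: 24.0
tool_pos: [0.6241, -0.1782, 0.2834]
ee_rot: [3.134, -0.002, 1.211]
wrist_force: [0.2, -0.5, 0.3]
width: 0.0006
finger_force: 0.0
```

Run:
```python
from h import *
s=snapshot("side");P,_=cloud(s,(335,215,375,255));k=np.hypot(P[:,0]-.6236,P[:,1]+.1775)<.035
for lo,hi in((.145,.156),(.158,.18)):
    m=k&(P[:,2]>lo)&(P[:,2]<hi);print(lo,m.sum(),P[m].mean(0),np.median(P[m],0))
a=pickle.load(open("s6.pkl","rb"))["img"];d=cv2.absdiff(a,s["img"])[215:305,300:420].max(2);print("pixels changed near flask",(d>40).sum())
```

```text
0.145 240 [ 0.61918764 -0.18382564  0.14948919] [ 0.61706773 -0.18627236  0.14965536]
0.158 114 [ 0.62310605 -0.18062181  0.16903296] [ 0.62310898 -0.1810678   0.16937004]
pixels changed near flask 68
```

The plunger bottomed out: travel stopped at 162.2 mm while the force rose to 10 N. It sprang back to 169 mm, and nothing has shifted. Handing in.

```bash
python3 -c "
from bench import *
print(close_job())"
```

```text
the job is handed in; nothing more can be done
None
```

I stood the stopper up, regrasped it from above and set it home in the small amber flask; its plunger was pressed to its stop and sprang back, and the job is handed in (no verdict returned).

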